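# Sweep the used tea lights into the dustpan

### The arm

A 6-joint arm with a two-finger parallel gripper is mounted at the origin on a cart in front of the work surface, level with it; the furniture and walls round the work are solid. World frame = base frame: x ahead of the robot, y to its left, z up, the work surface at z = 0. Lengths are in m, angles in degrees, forces in N, time in s.
With the tool pointing down it reaches from about 0.3 to 0.75 m from the base axis. Payload 8.5 kg.
Tool frame: the origin (TCP) lies between the finger pads; the fingertips stand 19 mm ahead of it and the grasp point (between the pads) is the TCP; z points along the fingers, y is the line along which they close (so a half turn about z gives the same grasp; the last joint's range is limited). The gripper opens to 85 mm and grips with 20 to 120 N. Pads are 22 mm wide; open, the fingers measure 114 mm over their backs; the gripper's body (76 mm by 85 mm) begins 54 mm behind the grasp point. The pads swing forward as they close: fully open they stand 13 mm farther back than shut.
Start: joints at [-81.377, 21.807, 74.336, -0, 83.858, -12.336], TCP at [0.197, -0.514, 0.25] pointing down, gripper open.
Joint ranges: [-178.18, 178.18], [-50.72, 133.34], [12.68, 142.11], [-81.47, 261.47], [9.98, 163.14], [-165.26, 165.26]. Speed limits (degrees/s): [136.94, 136.94, 180, 180, 180, 180].

### API

Orientations are given as a 3x3 rotation matrix whose columns are the frame's x, y, z axes.
In Python, from rig import env, optics gives the robot as it stands.
- The arm moves only by the tool arm_command, never from a script. Its argument "commands" is one flat list of numbers, 7 for each row, row after row: the closure, from -1 (fully open) to 1 (shut), so that 0 is half open, then the shift along the tool's x, y, z as a fraction of full scale, then the turn, a rotation vector about the tool's x, y, z as a fraction of full scale. A call has 1 to 12 rows; each row is the pose to reach, as a shift and turn from the pose commanded when the call began, along the tool's axes at that moment; what a row does not reach only later rows make up. Full scale, the value 1, is 500 mm for a shift and 120 degrees for a turn. A row lasts 1/12 s, in which the tool goes at most 41.7 mm and 7.16 degrees, less where a joint would pass 70% of its speed; a pose out of reach is approached as far as the arm can. A call with a number of a shift or a turn outside -1 to 1 is refused whole. A call with a gripper value outside its range is refused whole. The fingers move at their own pace and stop on an object; "newtons" is the grip in N (left out, the last holds). Time passes only in rows, so rows that repeat a pose let the fingers close. It gives the time, the measured TCP pose, the force, the opening and the grip force at its end, in the units of the state.
- env.observe(): the state, without advancing time (a new reading comes with each control period).
- optics.get_image(name): name is "side" or "top"; returns a dict with "image" (480x640x3 uint8, red, green, blue), "intrinsics" (3x3 intrinsics, pixels), "k1" (the pictures are not rectified: a ray, as slopes to the right and down, at radius r is drawn at 1 + k1 r^2 times it, then the intrinsics apply), "origin" and "orientation" of the camera in the world. Camera axes: x right, y down, z forward; pixel columns grow to the right and rows downward; lengths in m; the calibration is good to about 2 mm. A picture is of the moment at which its call begins. There is no depth.
- env.close_job(): hands the job in; it is judged then, once.
The state is a dict: "time_s": time; "q": joint angles; "qvel": joint speeds; "joint_efforts": joint torques, N m; "position": TCP position; "tool_rot": TCP orientation; "ft_force": force on the tool from outside, world axes, zero at the start; "wrist_torque": the same for the moment, N m; "grip_width": finger opening in m; "gripper_force": force on a finger pad.
Only numpy, scipy, OpenCV 4.12 (cv2) and the standard library are available. Lean on these libraries where they do the work, as an engineer would, in place of code of your own. Each camera call takes 0.05 s, during which the arm holds its last target. There are 200 camera calls.

### The job

Clear up the three used tea lights: gently sweep them with the fingertips along the worktop through the open side of the green dustpan, until each stands upright and completely inside it. Only push them: do not grip, lift or tip them or press hard on them, and leave the black sink plug, the garlic bulb and the drinking glass where they are.

Things in the scene. Friction and masses are not known exactly. Their poses are not given: they have to be found in the camera images.
- dustpan: green plastic dustpan, fixed. Origin: centre of its underside, on the worktop; +x points inward from the open side to the back wall, +y along the open side. Inside 140 mm deep (x -70, the open edge, to +70 mm) and 160 mm wide (y -80 to +80 mm). Side walls 4 mm thick, 30 mm high; back wall 36 mm high. Floor top 2.5 mm above the worktop. A handle sticks out 105 mm behind the back wall, up to 47 mm high
- pan_lip (a point): middle of the dustpan's open edge, at worktop height; axes as the dustpan. From here a black rubber lip ramps up to the floor, rising 2.5 mm over 27 mm. A tea light is inside when its whole 38 mm disc is past this edge
- light_a: a tea light: round cup of bright metal with red wax, 38 mm across, 15 mm high, about 20 g, standing flat on the worktop. It slides easily when pushed and does not roll. Origin: centre of its underside; z up
- light_b: a tea light: round cup of bright metal with red wax, 38 mm across, 15 mm high, about 20 g, standing flat on the worktop. It slides easily when pushed and does not roll. Origin: centre of its underside; z up
- light_c: a tea light: round cup of bright metal with red wax, 38 mm across, 15 mm high, about 20 g, standing flat on the worktop. It slides easily when pushed and does not roll. Origin: centre of its underside; z up
- plug: black rubber sink plug with a strap on top, 46 mm across, 29 mm high, loose; leave alone. Origin: centre of its underside
- garlic: white garlic bulb, 60 mm across, 59 mm high, loose; leave alone. Origin: centre of its underside
- glass: clear drinking glass, 76 mm across, 86 mm high, loose; leave alone. Origin: centre of its underside
Mind the look-alikes: they are no part of the job. Leave any turquoise look-alike of the light_c alone.

How it is judged (in metres and radians):
At the end, for the whole second after the job is handed in: All three tea lights stand at rest and upright (within 0.2 rad) on the floor of the dustpan, between its walls, their centres at least 20 mm in from the open edge; sink plug, garlic and glass are within 30 mm of where they were (x of light_a in the frame of dustpan between -0.05 and 0.07 m and y of light_a in the frame of dustpan between -0.08 and 0.08 m and height (world z) of each of light_a, light_b, light_c below 0.008 m and angle between each of light_a, light_b, light_c's own z axis and vertical below 0.2 rad and linear speed of each of light_a, light_b, light_c below 0.01 m/s and x of light_b in the frame of dustpan between -0.05 and 0.07 m and y of light_b in the frame of dustpan between -0.08 and 0.08 m and x of light_c in the frame of dustpan between -0.05 and 0.07 m and y of light_c in the frame of dustpan between -0.08 and 0.08 m and distance of each of plug, garlic, glass from where it was at the start of the episode below 0.03 m); the robot touches nothing.
It fails at once if a tea light was lifted or tipped up (underside centre over 15 mm above the worktop) (height (world z) of any of light_a, light_b, light_c above 0.015 m).
It fails at once if a tea light was gripped or pressed hard (over 15 N between the fingers and it) (contact force between the fingers and light_a above 15 N or contact force between the fingers and light_b above 15 N or contact force between the fingers and light_c above 15 N).
It fails at once if the sink plug, the garlic or the glass was pushed aside (over 30 mm) (distance of any of plug, garlic, glass from where it was at the start of the episode above 0.03 m).
It also fails if it takes over 64 s, if anything falls off the work surface, if the arm or the gripper's body presses on something with over 40 N, if the wrist force passes 120 N, or if a joint passes its speed limit or range.

## Working session

There is one attempt and no reset: what is moved stays moved. The work goes in short steps, Python scripts to look and compute and a tool call to move; the robot and the scene stay as the last step left them, time stands still between calls to the robot, and variables do not carry over. Pictures are saved under pics/ and viewed, at most 10 in all, crops included, and the job is handed in when it is done.

Besides the shell and the picture viewer there is one more tool, called by a JSON object that holds its "fn" and its "kwargs". arm_command: Moves the arm, as the interface text tells. Shift numbers are shares of 500 mm and turn numbers shares of 120 degrees, none past 1 either way. Its arguments: {"type":"object","properties":{"commands":{"type":"array","items":{"type":"number"}},"newtons":{"type":"number"}},"required":["commands"]}

```bash
mkdir -p pics; ls
cat > h.py <<'E'
import numpy as np, cv2
from rig import env, optics
def ray(c,u,v):
    K=np.array(c["intrinsics"]);d=np.array([(u-K[0,2])/K[0,0],(v-K[1,2])/K[1,1]])
    s=d.copy()
    for _ in range(20): s=d/(1+c["k1"]*(s@s))
    return np.array(c["orientation"])@np.array([s[0],s[1],1.])
def pt(c,u,v,z=0.):
    r=ray(c,u,v);o=np.array(c["origin"]);return (o+r*(z-o[2])/r[2]).round(4)
E
python3 - <<'E'
from h import *
for n in("top","side"):
    c=optics.get_image(n);cv2.imwrite(f"pics/{n}0.png",c["image"][...,::-1]);print(n,c["intrinsics"],c["k1"],c["origin"],c["orientation"])
s=env.observe();print(s["position"],s["tool_rot"],s["time_s"])
E
```

```text
pics
top [[444.32917982   0.         316.47308129]
 [  0.         444.32917982 243.52813501]
 [  0.           0.           1.        ]] -0.00018520030972119333 [ 0.43545144 -0.04126728  0.89153695] [[-0.01682753 -0.99155296  0.12860622]
 [-0.99985011  0.01616354 -0.00620503]
 [ 0.00407388 -0.12869136 -0.99167633]]
side [[539.72167674   0.         311.75815959]
 [  0.         539.72167674 236.93370352]
 [  0.           0.           1.        ]] -0.06560043881311849 [ 0.84665893 -0.84985745  0.95548671] [[ 0.94040403  0.2455837  -0.23522097]
 [ 0.34005673 -0.67649635  0.65323358]
 [ 0.00129739 -0.69429196 -0.71969229]]
[ 0.19669403 -0.51336266  0.24975525] [[ 9.33846245e-01  3.57674637e-01 -2.12781027e-04]
 [ 3.57674588e-01 -9.33845316e-01  1.34746511e-03]
 [ 2.83249530e-04 -1.33443160e-03 -9.99999070e-01]] 0.1
```

View pics/top0.png

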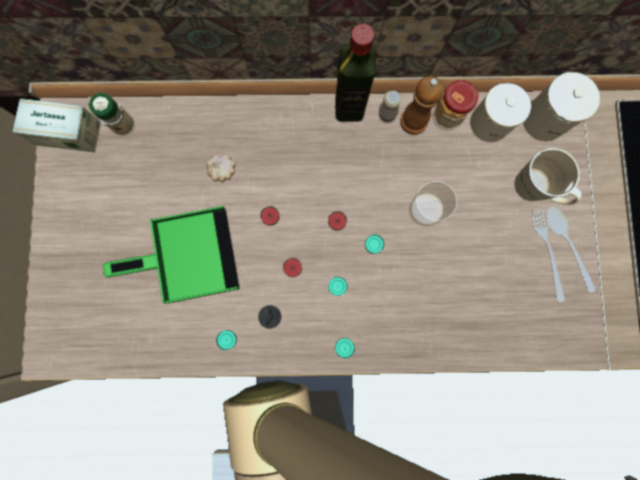

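View pics/side0.png

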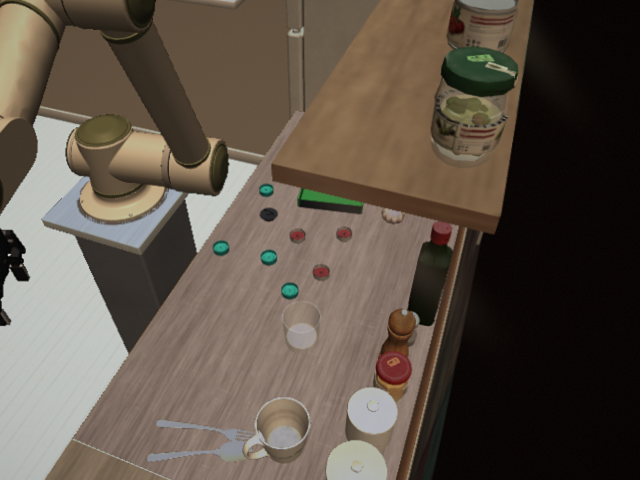

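Top view: three red tea lights at (270,216), (338,221) and (293,267). The turquoise look-alikes are at (375,244), (338,287), (227,340) and (345,348). Plug (270,317), garlic (221,168), glass base (428,208). The pan's open edge runs from (224,208) to (238,290). Close crop to check, with positions.

Run:
```python
from h import *
c=optics.get_image("top");im=c["image"][...,::-1]
cv2.imwrite("pics/crop1.png",cv2.resize(im[140:340,140:400],None,fx=3,fy=3,interpolation=cv2.INTER_CUBIC)[:600,:780])
hsv=cv2.cvtColor(np.ascontiguousarray(im),cv2.COLOR_BGR2HSV)
def blobs(m,z,nm):
    n,l,s,ce=cv2.connectedComponentsWithStats(m.astype(np.uint8))
    for i in range(1,n):
        if s[i,4]>80: print(nm,ce[i].round(1),s[i,4],pt(c,*ce[i],z))
H,S,V=hsv[...,0],hsv[...,1],hsv[...,2]
roi=np.zeros(H.shape,bool);roi[140:370,100:480]=1
blobs(roi&((H<8)|(H>172))&(S>120),.012,"red")
blobs(roi&(H>78)&(H<95)&(S>120),.012,"turq")
g=roi&(H>50)&(H<75)&(S>120);g[:,:150]=0
blobs(g,0,"pan")
for n,u,v,z in [("plug",270,317,.01),("garlic",221,168,.03),("glass",428,209,.0)]: print(n,pt(c,u,v,z))
for n,u,v,z in [("lipfar",226,208,0),("lipnear",238,290,0),("backfar",152,219,.036),("backnear",164,301,.036),("tablefront",330,378,0),("glassrim",434,203,.086)]: print(n,pt(c,u,v,z))
```

```text
red [269.6 215.6] 220 [0.6077 0.0466 0.012 ]
red [336.8 220.6] 224 [ 0.5954 -0.0885  0.012 ]
red [292.  267.2] 235 [0.503  0.0025 0.012 ]
turq [374.1 243.7] 250 [ 0.5472 -0.1618  0.012 ]
turq [337.3 286. ] 247 [ 0.4644 -0.0864  0.012 ]
turq [225.9 339.5] 278 [0.3646 0.132  0.012 ]
turq [344.4 347.6] 270 [ 0.3453 -0.0975  0.012 ]
pan [188.  255.6] 5512 [0.5308 0.2122 0.    ]
plug [0.4062 0.0466 0.01  ]
garlic [0.7024 0.1415 0.03  ]
glass [ 0.6186 -0.2762  0.    ]
lipfar [0.6273 0.1367 0.    ]
lipnear [0.4602 0.1112 0.    ]
backfar [0.5999 0.2737 0.036 ]
backnear [0.4406 0.246  0.036 ]
tablefront [ 0.2867 -0.0687  0.    ]
glassrim [ 0.6121 -0.2652  0.086 ]
```

View pics/crop1.png

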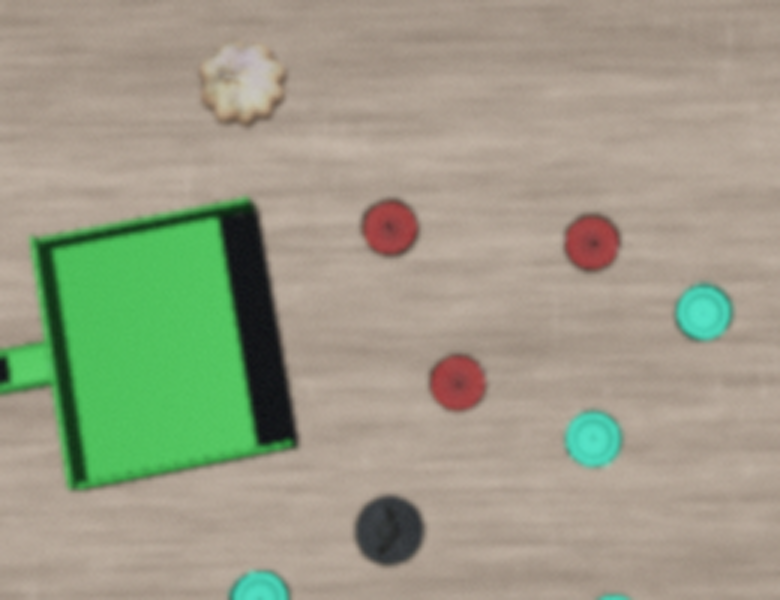

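All three reds match the description: red wax, about 38 mm across. I'll sweep with the fingers about 24 mm apart, lined up with the pan's open edge, so each light sits in the notch between them. First I turn and cross at height.

{"fn": "arm_command", "kwargs": {"commands": [0.43,0.576,-0.328,0,0,0,-0.65,0.43,0.576,-0.328,0,0,0,-0.65,0.43,0.576,-0.328,0,0,0,-0.65,0.43,0.576,-0.328,0,0,0,-0.65,0.43,0.576,-0.328,0,0,0,-0.65,0.43,0.576,-0.328,0,0,0,-0.65,0.43,0.576,-0.328,0,0,0,-0.65,0.43,0.576,-0.328,0,0,0,-0.65,0.43,0.576,-0.328,0,0,0,-0.65,0.43,0.576,-0.328,0,0,0,-0.65,0.43,0.576,-0.328,0,0,0,-0.65,0.43,0.576,-0.328,0,0,0,-0.65], "newtons": 20}}

```text
time_s: 1.15
position: [0.4071, -0.2571, 0.2501]
tool_rot: [[-0.16, 0.987, -0.0], [0.987, 0.16, 0.0], [0.0, -0.0, -1.0]]
ft_force: [-1.0, 0.4, 0.6]
grip_width: 0.0242
gripper_force: 0.0
```

{"fn": "arm_command", "kwargs": {"commands": [0.43,0.442,0.494,0.3,0,0,0,0.43,0.442,0.494,0.3,0,0,0,0.43,0.442,0.494,0.3,0,0,0,0.43,0.442,0.494,0.3,0,0,0,0.43,0.442,0.494,0.3,0,0,0,0.43,0.442,0.494,0.3,0,0,0,0.43,0.442,0.494,0.3,0,0,0,0.43,0.442,0.494,0.3,0,0,0,0.43,0.442,0.494,0.3,0,0,0,0.43,0.442,0.494,0.3,0,0,0,0.43,0.442,0.494,0.3,0,0,0]}}

```text
time_s: 2.07
position: [0.6166, 0.0003, 0.099]
tool_rot: [[-0.155, 0.988, -0.002], [0.988, 0.155, 0.0], [0.001, -0.002, -1.0]]
ft_force: [-0.4, -0.3, 0.6]
grip_width: 0.0244
gripper_force: 0.0
```

Run:
```python
from h import *
c=optics.get_image("side");im=c["image"][...,::-1]
cv2.imwrite("pics/s1.png",cv2.resize(im[100:300,200:460],None,fx=3,fy=3,interpolation=cv2.INTER_CUBIC))
```

```text
(no output)
```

View pics/s1.png

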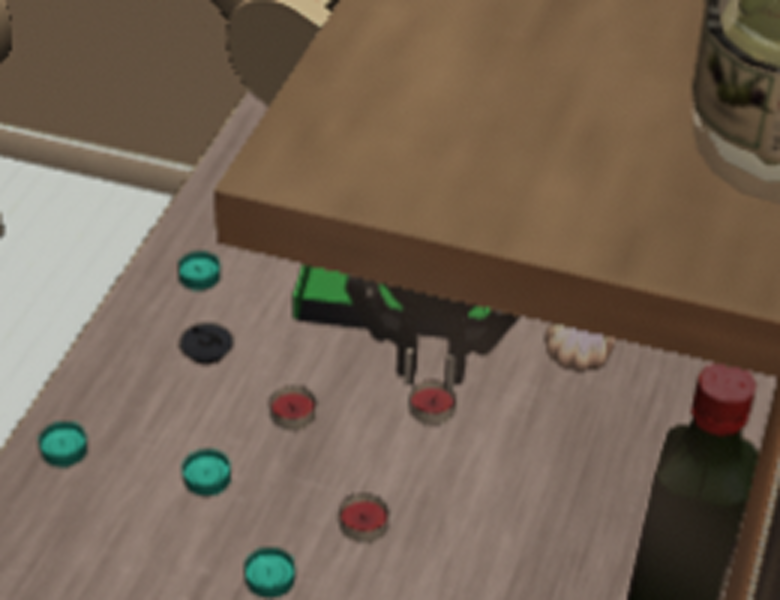

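Side view: the fingers stand directly behind the far light at (432,402) in the crop, lined up with it and with the lip. I'll descend and start pushing.

{"fn": "arm_command", "kwargs": {"commands": [0.43,0,0,0.08,0,0,0,0.43,0,0,0.14,0,0,0,0.43,0,0,0.154,0,0,0,0.43,0,0,0.154,0,0,0,0.43,0.02,0,0.154,0,0,0,0.43,0.035,0,0.154,0,0,0,0.43,0.05,-0.002,0.154,0,0,0,0.43,0.065,-0.004,0.154,0,0,0,0.43,0.08,-0.006,0.154,0,0,0,0.43,0.1,-0.008,0.154,0,0,0,0.43,0.12,-0.01,0.154,0,0,0,0.43,0.14,-0.012,0.154,0,0,0]}}

```text
time_s: 3.12
position: [0.5994, 0.0687, 0.0234]
tool_rot: [[-0.156, 0.988, 0.0], [0.988, 0.156, 0.0], [0.0, 0.0, -1.0]]
ft_force: [-0.8, 0.2, -0.0]
grip_width: 0.0242
gripper_force: 0.2
```

```bash
cat > look.py <<'E'
from h import *
def look(name=None):
    c=optics.get_image("top");im=np.ascontiguousarray(c["image"][...,::-1])
    H,S,V=cv2.split(cv2.cvtColor(im,cv2.COLOR_BGR2HSV))
    m=((H<8)|(H>172))&(S>120);m[:140]=0;m[370:]=0;m[:,:100]=0;m[:,480:]=0
    n,l,s,ce=cv2.connectedComponentsWithStats(m.astype(np.uint8))
    R=np.array([[-.16,.987],[.987,.16]]);L=np.array([.542,.124])
    for i in range(1,n):
        if s[i,4]>25:
            p=pt(c,*ce[i],.013);print(ce[i].round(1),s[i,4],p[:2],"depth,t",(R@(p[:2]-L)).round(4))
    q=np.array(env.observe()["position"]);print("tcp",q.round(4),(R@(q[:2]-L)).round(4))
    if name: cv2.imwrite(f"pics/{name}.png",cv2.resize(im[140:340,100:360],None,fx=3,fy=3,interpolation=cv2.INTER_CUBIC))
E
python3 -c "from look import *;look('t2')"
```

```text
[336.8 220.6] 226 [ 0.5951 -0.0884] depth,t [-0.2181  0.0184]
[292.  267.2] 233 [0.503  0.0025] depth,t [-0.1137 -0.0579]
tcp [0.5988 0.0703 0.0233] [-0.062   0.0475]
```

View pics/t2.png

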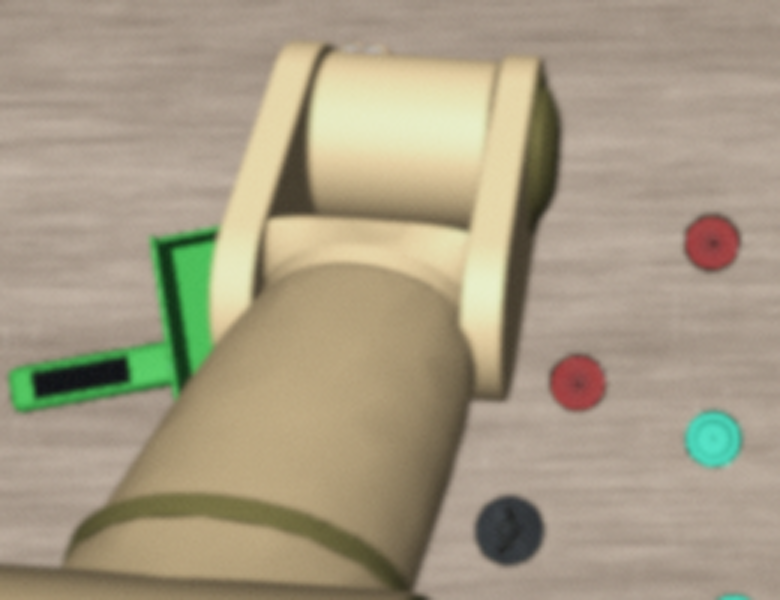

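The arm hides the light at this point; everything else is undisturbed. I'll push on into the pan.

{"fn": "arm_command", "kwargs": {"commands": [0.43,0.02,-0.002,0,0,0,0,0.43,0.045,-0.004,0,0,0,0,0.43,0.07,-0.006,0,0,0,0,0.43,0.095,-0.008,0,0,0,0,0.43,0.12,-0.01,0,0,0,0,0.43,0.145,-0.012,0,0,0,0,0.43,0.17,-0.014,0,0,0,0,0.43,0.195,-0.016,0,0,0,0,0.43,0.22,-0.018,0,0,0,0,0.43,0.245,-0.02,0,0,0,0,0.43,0.26,-0.02,0,0,0,0,0.43,0.27,-0.02,0,0,0,0]}}

```text
time_s: 4.17
position: [0.5686, 0.2006, 0.0233]
tool_rot: [[-0.157, 0.988, 0.0], [0.988, 0.157, 0.0], [0.0, 0.0, -1.0]]
ft_force: [0.8, 0.4, -1.2]
grip_width: 0.0244
gripper_force: 0.1
```

{"fn": "arm_command", "kwargs": {"commands": [0.43,-0.02,0,0,0,0,0,0.43,-0.05,0,-0.05,0,0,0,0.43,-0.1,0,-0.12,0,0,0,0.43,-0.17,0,-0.154,0,0,0,0.43,-0.25,-0.05,-0.154,0,0,0,0.43,-0.33,-0.12,-0.154,0,0,0,0.43,-0.4,-0.187,-0.154,0,0,0,0.43,-0.47,-0.187,-0.154,0,0,0,0.43,-0.47,-0.187,-0.154,0,0,0,0.43,-0.47,-0.187,-0.154,0,0,0]}}

```text
time_s: 5.0
position: [0.5127, -0.0512, 0.1006]
tool_rot: [[-0.151, 0.989, 0.001], [0.989, 0.151, -0.001], [-0.001, 0.0, -1.0]]
ft_force: [0.9, 0.2, 1.0]
grip_width: 0.024
gripper_force: 0.0
```

```bash
python3 -c "from look import *;look('t3')"
```

```text
[179.3 237.9] 227 [0.5651 0.2266] depth,t [0.0976 0.0392]
[291.6 268.6] 140 [0.5002 0.0032] depth,t [-0.1125 -0.0606]
tcp [ 0.5129 -0.0494  0.1005] [-0.1665 -0.0564]
```

View pics/t3.png

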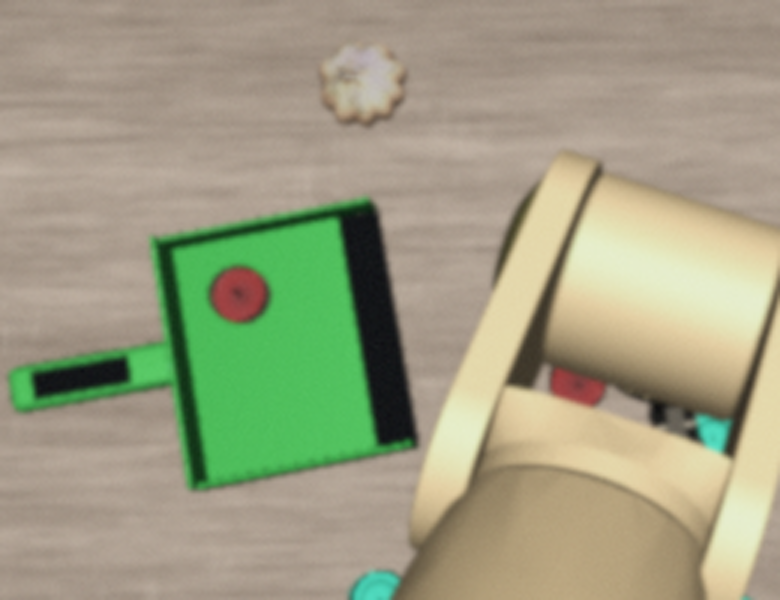

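Light A stands in the pan at crop (240,294), depth 98 mm, t +39 mm. The gripper is behind the near light, so I'll do the same sweep there.

{"fn": "arm_command", "kwargs": {"commands": [0.43,0.014,0.004,0.06,0,0,0,0.43,0.014,0.004,0.13,0,0,0,0.43,0.014,0.004,0.154,0,0,0,0.43,0.014,0.004,0.154,0,0,0,0.43,0.03,0.002,0.154,0,0,0,0.43,0.045,0,0.154,0,0,0,0.43,0.06,0.002,0.154,0,0,0,0.43,0.08,0.004,0.154,0,0,0,0.43,0.1,0.006,0.154,0,0,0,0.43,0.125,0.008,0.154,0,0,0,0.43,0.15,0.011,0.154,0,0,0,0.43,0.175,0.014,0.154,0,0,0]}}

```text
time_s: 6.05
position: [0.5063, 0.0416, 0.0235]
tool_rot: [[-0.156, 0.988, 0.0], [0.988, 0.156, -0.0], [-0.0, 0.0, -1.0]]
ft_force: [0.5, -0.8, 0.2]
grip_width: 0.0243
gripper_force: 0.2
```

{"fn": "arm_command", "kwargs": {"commands": [0.43,0.025,0.003,0,0,0,0,0.43,0.05,0.006,0,0,0,0,0.43,0.075,0.009,0,0,0,0,0.43,0.1,0.012,0,0,0,0,0.43,0.125,0.014,0,0,0,0,0.43,0.15,0.016,0,0,0,0,0.43,0.175,0.018,0,0,0,0,0.43,0.2,0.02,0,0,0,0,0.43,0.225,0.02,0,0,0,0,0.43,0.25,0.02,0,0,0,0,0.43,0.275,0.02,0,0,0,0,0.43,0.29,0.02,0,0,0,0]}}

```text
time_s: 7.05
position: [0.4933, 0.1865, 0.0233]
tool_rot: [[-0.156, 0.988, -0.0], [0.988, 0.156, 0.0], [0.0, -0.0, -1.0]]
ft_force: [-0.7, 0.3, -0.3]
grip_width: 0.0242
gripper_force: 0.1
```

```bash
python3 -c "from look import *;look()"
```

```text
[336.9 220.5] 226 [ 0.5953 -0.0885] depth,t [-0.2183  0.0186]
tcp [0.4931 0.1871 0.0233] [ 0.0701 -0.0382]
```

{"fn": "arm_command", "kwargs": {"commands": [0.43,-0.02,0,0,0,0,0,0.43,-0.05,0,-0.05,0,0,0,0.43,-0.1,0,-0.12,0,0,0,0.43,-0.17,0.02,-0.154,0,0,0,0.43,-0.25,0.05,-0.154,0,0,0,0.43,-0.33,0.08,-0.154,0,0,0,0.43,-0.41,0.114,-0.154,0,0,0,0.43,-0.49,0.114,-0.154,0,0,0,0.43,-0.57,0.114,-0.154,0,0,0,0.43,-0.64,0.114,-0.154,0,0,0,0.43,-0.67,0.114,-0.154,0,0,0,0.43,-0.67,0.114,-0.154,0,0,0]}}

```text
time_s: 8.1
position: [0.602, -0.1415, 0.1]
tool_rot: [[-0.151, 0.989, 0.0], [0.989, 0.151, -0.001], [-0.001, 0.0, -1.0]]
ft_force: [-0.5, 0.6, 0.5]
grip_width: 0.0243
gripper_force: 0.0
```

```bash
python3 -c "from look import *;look('t4')"
```

```text
[179.3 237.8] 227 [0.5653 0.2267] depth,t [0.0976 0.0394]
[185.5 275.5] 237 [0.49   0.2126] depth,t [ 0.0958 -0.0371]
tcp [ 0.6017 -0.1391  0.1   ] [-0.2692  0.0168]
```

View pics/t4.png

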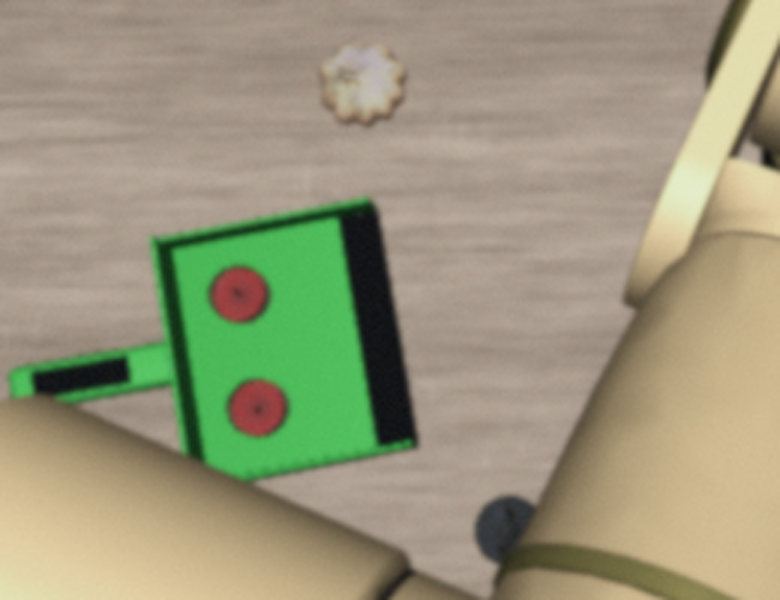

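Both lights stand upright in the pan at crop (240,294) and (258,408). Last light now.

{"fn": "arm_command", "kwargs": {"commands": [0.43,0.008,0.004,0.06,0,0,0,0.43,0.008,0.004,0.13,0,0,0,0.43,0.008,0.004,0.154,0,0,0,0.43,0.008,0.004,0.154,0,0,0,0.43,0.025,0.004,0.154,0,0,0,0.43,0.04,0.004,0.154,0,0,0,0.43,0.055,0.003,0.154,0,0,0,0.43,0.075,0.002,0.154,0,0,0,0.43,0.1,0,0.154,0,0,0,0.43,0.125,-0.002,0.154,0,0,0,0.43,0.15,-0.004,0.154,0,0,0,0.43,0.175,-0.006,0.154,0,0,0]}}

```text
time_s: 9.15
position: [0.5852, -0.0496, 0.0235]
tool_rot: [[-0.156, 0.988, 0.0], [0.988, 0.156, 0.0], [-0.0, 0.0, -1.0]]
ft_force: [0.4, -0.3, 0.1]
grip_width: 0.0245
gripper_force: 0.2
```

{"fn": "arm_command", "kwargs": {"commands": [0.43,0.025,-0.002,0,0,0,0,0.43,0.05,-0.004,0,0,0,0,0.43,0.075,-0.006,0,0,0,0,0.43,0.1,-0.008,0,0,0,0,0.43,0.125,-0.01,0,0,0,0,0.43,0.15,-0.012,0,0,0,0,0.43,0.175,-0.014,0,0,0,0,0.43,0.2,-0.016,0,0,0,0,0.43,0.225,-0.018,0,0,0,0,0.43,0.25,-0.02,0,0,0,0,0.43,0.275,-0.022,0,0,0,0,0.43,0.3,-0.022,0,0,0,0]}}

```text
time_s: 10.15
position: [0.5509, 0.0966, 0.0233]
tool_rot: [[-0.156, 0.988, -0.0], [0.988, 0.156, 0.0], [0.0, -0.0, -1.0]]
ft_force: [-0.7, -1.2, 0.1]
grip_width: 0.0241
gripper_force: 0.1
```

{"fn": "arm_command", "kwargs": {"commands": [0.43,0.025,0,0,0,0,0,0.43,0.05,0,0,0,0,0,0.43,0.075,0,0,0,0,0,0.43,0.1,0,0,0,0,0,0.43,0.12,0,0,0,0,0,0.43,0.13,0,0,0,0,0]}}

```text
time_s: 10.65
position: [0.5408, 0.1611, 0.0233]
tool_rot: [[-0.157, 0.988, -0.0], [0.988, 0.157, 0.0], [0.0, -0.0, -1.0]]
ft_force: [0.4, -0.1, 0.3]
grip_width: 0.0246
gripper_force: 0.1
```

{"fn": "arm_command", "kwargs": {"commands": [0.43,-0.02,0,0,0,0,0,0.43,-0.05,0,-0.05,0,0,0,0.43,-0.1,0,-0.12,0,0,0,0.43,-0.17,0,-0.18,0,0,0,0.43,-0.25,0,-0.25,0,0,0,0.43,-0.33,0,-0.3,0,0,0,0.43,-0.4,0,-0.3,0,0,0,0.43,-0.47,0,-0.3,0,0,0,0.43,-0.5,0,-0.3,0,0,0,0.43,-0.5,0,-0.3,0,0,0,0.43,-0.5,0,-0.3,0,0,0]}}

```text
time_s: 11.57
position: [0.5799, -0.0891, 0.1731]
tool_rot: [[-0.153, 0.988, -0.0], [0.988, 0.153, 0.0], [0.0, -0.0, -1.0]]
ft_force: [-0.6, 0.2, 0.0]
grip_width: 0.0244
gripper_force: 0.0
```

```bash
python3 -c "from look import *;look('t5')"
```

```text
[179.4 237.9] 225 [0.5652 0.2265] depth,t [0.0975 0.0393]
[199.  251.3] 230 [0.5376 0.1868] depth,t [0.0627 0.0057]
[185.5 275.5] 236 [0.49   0.2127] depth,t [ 0.0959 -0.0371]
tcp [ 0.5798 -0.0878  0.173 ] [-0.2151  0.0034]
```

View pics/t5.png

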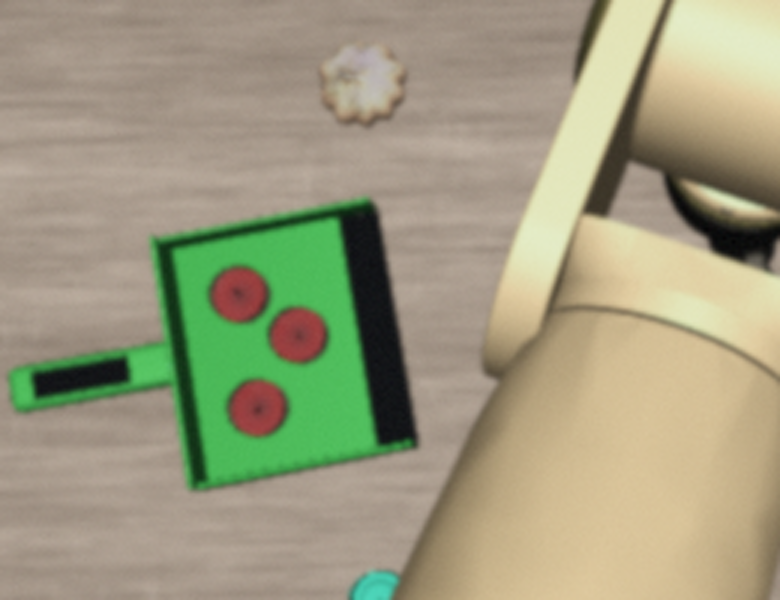

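All three lights stand upright in the pan at crop (240,294), (299,334) and (258,408), and the arm is clear. Handing in.

```bash
python3 -c "from rig import env;print(env.close_job())"
```

```text
the job is handed in; nothing more can be done
None
```

All three red tea lights were swept upright into the dustpan, about 63–98 mm in from the open edge, with the other objects left alone, and the job was handed in at about 12 s; no verdict was returned.

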